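# Turn the flat-edged embossing die home against the alignment bar

### The job

The round brass embossing die lies turned the wrong way in its shallow nest on the hat maker's bench. Without lifting it out, turn it by its stud until its flat edge faces the light-metal alignment bar and slide it up until the flat lies flush along the bar; press it against the bar for about a second with some 10 N (never more than 16 N), then let go and leave it lying flush. Do not disturb the jar, the spool or the hammer.

Things in the scene. Friction and masses are not known exactly. Their poses are not given: they have to be found in the camera images.
- stud (a point): Centre (half-way up) of the plain round steel stud upright on the die: 14 mm in diameter, 16 mm tall, so this point is 8 mm above the die's top face. Its axis is 28 mm from the die's axis, directly opposite the flat. x axis: from the stud through the die's axis to the middle of the flat; z up. The die tips if pushed hard high on the stud: hold it low.
- flat (a point): Middle of the die's flat edge face, 6 mm below the top face. x axis: square to the flat, out of the die; z up. The die is a loose brass disc 90 mm in diameter and 12 mm thick, about 0.55 kg, with one flat cut 34 mm from its axis (the flat is 59 mm long); this point is 34 mm from the die's axis and 62 mm from the stud's axis.
- die: The brass die itself; origin on its axis at its underside, x axis towards the middle of its flat, z up. It lies loose on the nest's bed plate (8 mm thick, so its top face is 20 mm above the bench).
- bar: Frame of the alignment bar's fixed carrier: x from the die square to the bar, y along the bar, z up. The bar itself, rigid light metal, 120 mm long, 22 wide, top 20 mm above the bench (level with the die's), lies across the nest's end along y. Screws set its distance: its face is at x = 0 to +14 mm; the setting is not reported, feel for it. (facing_c0: the bar's centre, 11 mm behind its face.)
- nest: Fixed nest: dark steel bed plate 205 x 150 x 8 mm, two side rails and a rear stop 17 mm above the bench. Axes as the bar frame's, whose origin is at x = +50 mm and z = 8 here; stop face x = -46, rail inner faces y = +-46.5 (1.5 mm clear of the die each side). Behind the bar, a carrier rail 20 mm high from x = +90. All rigid and oiled: the die slides with friction of about 0.2.
- jar: Bystander: a clear lidded jar 64 mm in diameter, 85 mm tall; origin at its underside.
- spool: Bystander: an empty wooden spool 48 mm in diameter, 50 mm tall; origin at its underside.
- mallet: Bystander: a hammer with a wooden handle, about 240 mm long, lying flat on the bench.
Things that resemble listed ones, but are neither listed nor needed, are in the scene too. Of the things that look like the die, the largest one is meant.

How it is judged:
By the outcome, as a careful person would: the job done as asked, in the order asked, and still so for the second after the job is handed in, with the robot touching nothing.
It also fails if it takes over 72 s, if anything falls off the work surface, if the arm or the gripper's body presses on something with over 40 N, if the wrist force passes 120 N, or if a joint passes its speed limit or range.

### The arm

A 6-joint arm with a two-finger parallel gripper is mounted at the origin on the work surface. World frame = base frame: x ahead of the robot, y to its left, z up, the work surface at z = 0. Lengths are in m, angles in rad, forces in N, time in s.
With the tool pointing down it reaches from about 0.325 to 1 m from the base axis. Payload 5.1 kg.
Tool frame: the origin (TCP) lies at the centre of the arm's flange, where the gripper is bolted on; the fingertips stand 173 mm ahead of it and the grasp point (between the pads) lies 155 mm ahead of it; z points along the fingers, y is the direction in which the jaws open and shut (so a half turn about z gives the same grasp; the last joint's range is limited). The gripper opens to 85 mm and grips with 20 to 120 N. Pads are 22 mm wide; open, the fingers measure 114 mm over their backs; the gripper's body (76 mm by 85 mm) begins 54 mm behind the grasp point. The pads swing forward as they close: fully open they stand 13 mm farther back than shut.
Start: joints at [1.136, 0.124, 1.65, -0, 1.367, -0.083], TCP at [0.224, 0.61, 0.405] pointing down, gripper open.
Joint ranges: [-2.61, 2.61], [-1.02, 2.33], [0.03, 2.71], [-1.35, 4.49], [0.32, 2.68], [-2.91, 2.91]. Speed limits (rad/s): [2.57, 2.57, 3.14, 3.14, 3.14, 3.14].

### API

Orientations are given as [roll, pitch, yaw] about the fixed x, y, z axes, in that order (R = Rz(yaw) Ry(pitch) Rx(roll)).
In Python, from station import r gives the robot as it stands.
- The arm moves only by the tool drive_tool, never from a script. Its argument "series" is one flat list of numbers, 7 for each row, row after row: the shift along the tool's x, y, z normalised to -1 to 1, where 1 is 25 mm, then the turn, a rotation vector about the tool's x, y, z normalised to -1 to 1, where 1 is 5 degrees, then the opening, from 0 (shut) to 1 (fully open). A call has 1 to 10 rows; each row shifts and turns the commanded pose from where the row before left it, along the tool's axes as they then stand; what a row does not reach is not made up. A row lasts 1/10 s, in which the tool goes at most 50 mm and 8.59 degrees, less where a joint would pass 70% of its speed; a pose out of reach is approached as far as the arm can. A call with a number of a shift or a turn outside -1 to 1 is refused whole. A call with a gripper value outside its range is refused whole. The fingers move at their own pace and stop on an object; the grip force is fixed at half the most. Time passes only in rows, so rows that do not move let the fingers close. It gives the time, the measured TCP pose, the force and the opening at its end, in the units of the state.
- r.get_obs(): the state, without advancing time (a new reading comes with each control period).
- r.capture(name): name is "scene" or "top" or "wrist"; returns the picture (384x512x3 uint8, blue, green, red); there is no depth.
- r.camera_params(name): a dict with "mtx" (3x3 intrinsics, pixels), "T" (4x4, takes a point from camera to world coordinates). Camera axes: x right, y up, looking along -z (the intrinsics and any distortion apply to the point x, -y, -z); pixel columns grow to the right and rows downward; lengths in m; the calibration is good to about 2 mm. A picture is of the moment at which its call begins: read the wrist's pose just before it. camera_params takes no time and is no camera call; for the wrist camera it gives the pose at the moment of the call.
- r.sign_off(): hands the job in, once; it reports no verdict.
Trained networks look in the newest picture that a camera, given by its name, has taken for a name from the list of things; names that differ only in an ending like _2 or _b are one class to them, and where a whole thing is asked for, a point or a joint stands for the part that bears it (a point fixed in the world has none). Each returns a list of dicts, best first, with "conf" (0 to 1); they miss things now and then, are a little off and sometimes report something else, mostly with a low value. They report only what shows in the picture. A call takes as long as a camera call. They do not tell look-alikes from the thing itself.
- r.trace(camera, query): "mask" (384x512 bool, what is visible of it) and "box" ([left, top, right, bottom] in pixels, round what is visible of it).
The state is a dict: "time_s": time; "joint_positions": joint angles; "joint_velocities": joint speeds; "joint_efforts": joint torques, N m; "position": TCP position; "orientation": TCP orientation; "ft_force": force on the tool from outside, world axes, zero at the start; "wrist_torque": the same for the moment, N m; "width": opening from 0.0 (shut) to 1.0 (fully open).
Only numpy, scipy, OpenCV 4.12 (cv2) and the standard library are available. Lean on these libraries where they do the work, as an engineer would, in place of code of your own. Each camera call takes 0.05 s, during which the arm holds its last target.

## Working session

There is one attempt and no reset: what is moved stays moved. The work goes in short steps, Python scripts to look and compute and a tool call to move; the robot and the scene stay as the last step left them, time stands still between calls to the robot, and variables do not carry over. Pictures are saved under pics/ and viewed, and the job is handed in when it is done.

Besides the shell and the picture viewer there is one more tool, called after "Request:" by a JSON object that holds its "fn" and its "kwargs", one argument or row to a line. drive_tool: Moves the arm, as the interface text tells. Scaled input: -1 to 1 covers 25 mm each way for a shift and 5 degrees each way for a turn. Its arguments: {"type":"object","properties":{"series":{"type":"array","items":{"type":"number"}}},"required":["series"]}

```bash
mkdir -p pics; ls
python3 - <<'E'
from station import r
import cv2
o=r.get_obs(); print({k:o[k] for k in('time_s','position','orientation','ft_force','width')})
for n in("scene","top"):
    cv2.imwrite(f"pics/{n}0.png",r.capture(n)); p=r.camera_params(n); print(n,p["mtx"],p["T"],[k for k in p])
    for q in("die","stud","bar","nest","jar","spool","mallet"):
        print(n,q,[(round(d["conf"],2),d["box"]) for d in r.trace(n,q)] )
print(r.get_obs()["time_s"])
E
```

```text
pics
{'time_s': 0.0, 'position': array([0.2239154 , 0.6099596 , 0.40342668]), 'orientation': array([-3.13947049e+00, -1.75042301e-04,  2.78977264e+00]), 'ft_force': array([-0.52951063,  0.28580194, -0.62751304]), 'width': 1.0009475016026406}
scene [[430.54803574   0.         257.17393547]
 [  0.         430.54803574 191.25354567]
 [  0.           0.           1.        ]] [[ 0.14405118 -0.68732495  0.71192251  1.43321321]
 [ 0.98948759  0.09074737 -0.11260204 -0.15303966]
 [ 0.0127891   0.72065895  0.69317178  0.87501242]
 [ 0.          0.          0.          1.        ]] ['mtx', 'T']
scene die [(0.77, [263.9, 177.3, 291.6, 196.6]), (0.69, [313.3, 166.6, 341.2, 183.3]), (0.59, [205.9, 179.5, 224.3, 196.0])]
scene stud [(0.85, [203.1, 176.2, 228.3, 192.5]), (0.77, [318.0, 164.4, 340.0, 182.1]), (0.59, [264.9, 171.0, 291.7, 199.2])]
scene bar [(0.64, [252.6, 202.6, 294.8, 209.4])]
scene nest [(0.64, [244.1, 163.7, 302.3, 219.7])]
scene jar [(0.71, [367.5, 166.0, 395.1, 202.0])]
scene spool [(0.67, [154.3, 155.1, 167.9, 173.4])]
scene mallet [(0.93, [93.1, 204.2, 176.8, 272.3])]
top [[
[... 195 characters left out ...]
9.99607646e-01 -2.79939300e-02 -9.44960201e-04  1.54807909e-02]
 [-4.35092594e-03  1.21858918e-01  9.92537895e-01  1.09011376e+00]
 [ 0.00000000e+00  0.00000000e+00  0.00000000e+00  1.00000000e+00]] ['mtx', 'T']
top die [(0.86, [230.1, 186.9, 269.3, 225.2]), (0.68, [162.4, 208.2, 195.0, 236.6]), (0.62, [310.9, 201.8, 342.5, 228.5])]
top stud [(0.73, [164.7, 205.2, 195.6, 235.1]), (0.57, [228.7, 184.7, 264.3, 226.6]), (0.55, [312.2, 202.1, 347.1, 231.3])]
top bar [(0.8, [236.9, 156.9, 284.9, 174.4])]
top nest [(0.97, [209.6, 151.3, 291.4, 252.9])]
top jar [(0.64, [100.7, 167.4, 134.3, 197.2])]
top spool [(0.71, [380.9, 244.3, 409.8, 268.6])]
top mallet [(0.6, [374.3, 96.3, 459.4, 182.8])]
0.8
```

Run:
```python
import cv2,numpy as np
a=cv2.imread("pics/top0.png"); b=cv2.imread("pics/scene0.png")
A=cv2.resize(a[135:265,150:350],None,fx=4,fy=4,interpolation=cv2.INTER_CUBIC)
cv2.imwrite("pics/topc.png",A)
cv2.imwrite("pics/scenec.png",cv2.resize(b[140:240,200:350],None,fx=5,fy=5,interpolation=cv2.INTER_CUBIC))
```

```text
(no output)
```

View pics/top0.png

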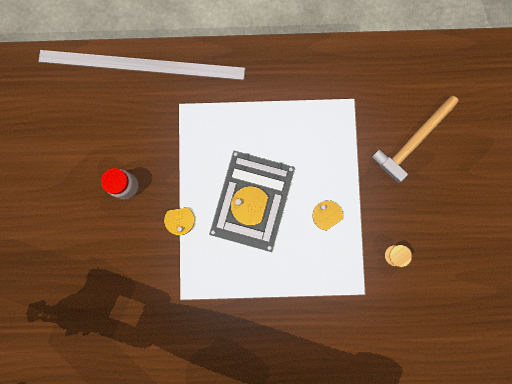

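View pics/topc.png

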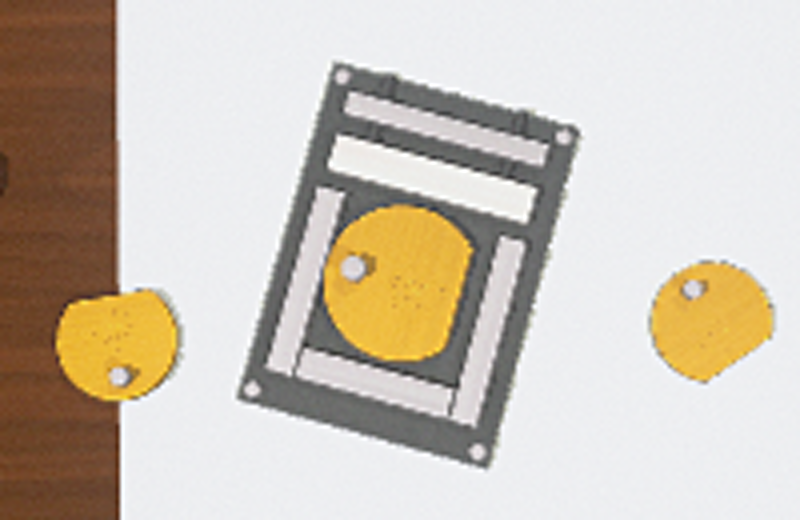

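View pics/scenec.png

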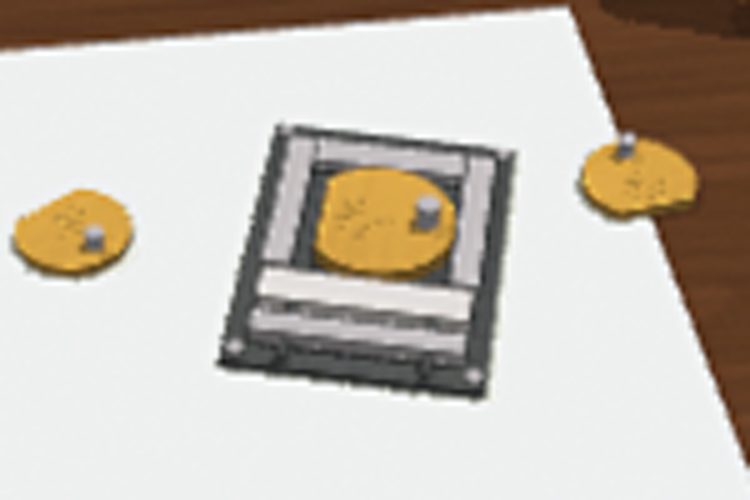

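The die candidates in the top picture are at (179,221), (250,206) and (328,215). The one at (250,206) is the largest and the only one in the nest, so it is the one meant. Its stud is at about (238,201) and its flat faces right. The bar is at about (258,179). Next I'll work out the geometry.

```bash
cat > h.py <<'E'
import numpy as np,cv2
from station import r
def ray(cam,uv,z,p=None):
    p=p or r.camera_params(cam); K=p["mtx"];T=np.array(p["T"])
    uv=np.atleast_2d(uv).astype(float)
    d=np.c_[(uv[:,0]-K[0,2])/K[0,0],-(uv[:,1]-K[1,2])/K[1,1],-np.ones(len(uv))]@T[:3,:3].T
    o=T[:3,3]; return o+d*((z-o[2])/d[:,2])[:,None]
def proj(X,p):
    K=p["mtx"];T=np.array(p["T"]); c=(np.atleast_2d(X)-T[:3,3])@T[:3,:3]
    return np.c_[K[0,0]*c[:,0]/-c[:,2]+K[0,2],K[1,1]*-c[:,1]/-c[:,2]+K[1,2]]
E
python3 - <<'E'
from h import *
f=lambda L:np.array(L)/4.+[150,135]
c=ray("top",f([(334,62),(580,130),(488,468),(238,400)]),.008)
print(c.round(4)); print("centre",c.mean(0).round(4)); 
dx=(c[0]+c[1]-c[2]-c[3]); dy=(c[0]+c[3]-c[1]-c[2]); print(np.degrees(np.arctan2(dx[1],dx[0])),np.degrees(np.arctan2(-dy[0],dy[1])),np.linalg.norm(dx)/2,np.linalg.norm(dy)/2)
print("stud",ray("top",f([(352,266)]),.036), "diec",ray("top",f([(402,283)]),.02),"flat",ray("top",f([(474,245),(455,340)]),.02))
p=r.camera_params("wrist"); o=r.get_obs(); T=p["T"]; print(p["mtx"]); 
from scipy.spatial.transform import Rotation as R
Rt=R.from_euler("xyz",o["orientation"]).as_matrix(); print("cam in tool",Rt.T@(T[:3,3]-o["position"]),"\n",Rt.T@T[:3,:3])
E
```

```text
[[ 0.6583  0.0801  0.008 ]
 [ 0.6137 -0.0628  0.008 ]
 [ 0.4194 -0.0031  0.008 ]
 [ 0.4621  0.1393  0.008 ]]
centre [0.5384 0.0384 0.008 ]
-16.932184918289035 -17.00521881697228 0.20405316234975837 0.14918169770212233
stud [[0.53481149 0.07066713 0.036     ]] diec [[0.52584704 0.0431022  0.02      ]] flat [[0.54655801 0.00126736 0.02      ]
 [0.49239452 0.01369956 0.02      ]]
[[340.16640578   0.         255.44018653]
 [  0.         340.16640578 188.53723828]
 [  0.           0.           1.        ]]
cam in tool [7.44028438e-02 1.96894520e-05 3.13213501e-02] 
 [[-8.26160385e-04  9.56798743e-01  2.90749862e-01]
 [ 9.99999173e-01  1.07715509e-03 -7.03219356e-04]
 [-9.86022089e-04  2.90749041e-01 -9.56798841e-01]]
```

Request:
{"fn": "drive_tool", "kwargs": {
  "series": [-0.96,-0.8,0.1,0,0,0,1,-0.96,-0.8,0.1,0,0,0,1,-0.96,-0.8,0.1,0,0,0,1,-0.96,-0.8,0.1,0,0,0,1,-0.96,-0.8,0.1,0,0,0,1,-0.96,-0.8,0.1,0,0,0,1,-0.96,-0.8,0.1,0,0,0,1,-0.96,-0.8,0.1,0,0,0,1,-0.96,-0.8,0.1,0,0,0,1,-0.96,-0.8,0.1,0,0,0,1]
}}

```text
time_s: 1.8
position: [0.3808, 0.3386, 0.3799]
orientation: [3.141, 0.0, 2.79]
ft_force: [-0.1, 0.2, 1.1]
width: 1.0
```

Request:
{"fn": "drive_tool", "kwargs": {
  "series": [-0.96,-0.8,0.1,0,0,0,1,-0.96,-0.8,0.1,0,0,0,1,-0.96,-0.8,0.1,0,0,0,1,-0.96,-0.8,0.1,0,0,0,1,-0.96,-0.8,0.1,0,0,0,1,-0.96,-0.8,0.1,0,0,0,1,-0.96,-0.8,0.1,0,0,0,1,-0.96,-0.8,0.1,0,0,0,1,-0.96,-0.8,0.1,0,0,0,1,-0.92,-0.8,0.1,0,0,0,1]
}}

```text
time_s: 2.8
position: [0.5364, 0.0683, 0.3549]
orientation: [3.141, 0.0, 2.79]
ft_force: [0.2, -0.0, 0.6]
width: 1.001
```

Request:
{"fn": "drive_tool", "kwargs": {
  "series": [0,0,0,0,0,1,1,0,0,0,0,0,1,1,0,0,0,0,0,1,1,0,0,0,0,0,1,1,0,0,0,0,0,1,1,0,0,0,0,0,1,1,0,0,0,0,0,1,1,0,0,0,0,0,1,1,0,0,0,0,0,1,1,0,0,0,0,0,1,1]
}}

```text
time_s: 3.8
position: [0.5358, 0.0696, 0.3549]
orientation: [3.141, 0.0, 1.914]
ft_force: [0.1, -0.2, -0.1]
width: 0.998
```

Request:
{"fn": "drive_tool", "kwargs": {
  "series": [0,0,0,0,0,1,1,0,0,0,0,0,1,1,0,0,0,0,0,1,1,0,0,0,0,0,1,1,0,0,0,0,0,1,1,0,0,0,0,0,1,1,0,0,0,0,0,1,1,0,0,0,0,0,1,1,0,0,0,0,0,1,1,0,0,0,0,0,1,1]
}}

```text
time_s: 4.8
position: [0.5358, 0.0696, 0.3548]
orientation: [3.141, -0.0, 1.041]
ft_force: [-0.3, 0.2, 0.0]
width: 0.999
```

Request:
{"fn": "drive_tool", "kwargs": {
  "series": [0,0,0,0,0,1,1,0,0,0,0,0,1,1,0,0,0,0,0,1,1,0,0,0,0,0,1,1,0,0,0,0,0,1,1,0,0,0,0,0,1,1,0,0,0,0,0,1,1,0,0,0,0,0,1,1,0,0,0,0,0,1,1,0,0,0,0,0,1,1]
}}

```text
time_s: 5.8
position: [0.5358, 0.0696, 0.3548]
orientation: [3.142, -0.0, 0.168]
ft_force: [0.6, -0.4, 0.3]
width: 1.0
```

Request:
{"fn": "drive_tool", "kwargs": {
  "series": [0,0,0,0,0,1,1,0,0,0,0,0,1,1,0,0,0,0,0,1,1,0,0,0,0,0,1,1,0,0,0,0,0,1,1,0,0,0,0,0,0.4,1,0,0,0,0,0,0,1]
}}

```text
time_s: 6.5
position: [0.5358, 0.0696, 0.3549]
orientation: [-3.142, -0.0, -0.299]
ft_force: [-0.5, 0.3, -0.4]
width: 1.002
```

Run:
```python
from h import *
o=r.get_obs(); print({k:np.round(o[k],4) for k in('time_s','position','orientation','ft_force','joint_positions')})
p=r.camera_params("wrist"); cv2.imwrite("pics/w1.png",r.capture("wrist")); np.savez("w1.npz",m=p["mtx"],T=p["T"])
```

```text
{'time_s': np.float64(6.5), 'position': array([0.5358, 0.0696, 0.3549]), 'orientation': array([-3.1415e+00, -2.0000e-04, -2.9940e-01]), 'ft_force': array([-0.4967,  0.2648, -0.3993]), 'joint_positions': array([ 0.0298, -0.0826,  1.9454,  0.    ,  1.2786,  1.9   ])}
```

View pics/w1.png

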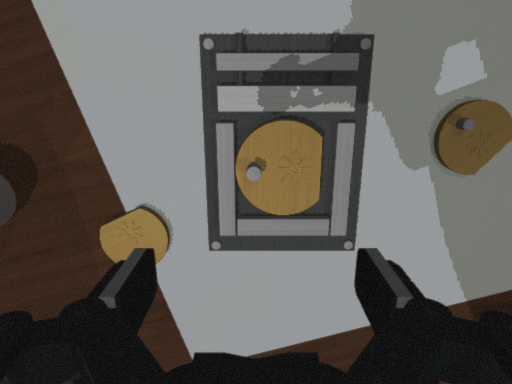

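The wrist picture shows the nest upright in view. The large die is centred at about (281,167), with its stud at (254,173) and its flat at right, x≈322. The bar is at y≈98. I'll fit it in finer detail.

Run:
```python
import cv2,numpy as np
a=cv2.imread("pics/w1.png")
cv2.imwrite("pics/w1c.png",cv2.resize(a[75:260,195:385],None,fx=4,fy=3.2,interpolation=cv2.INTER_CUBIC)[:600])
hsv=cv2.cvtColor(a,cv2.COLOR_BGR2HSV)
m=((hsv[...,0]>12)&(hsv[...,0]<30)&(hsv[...,1]>140)&(hsv[...,2]>90)).astype(np.uint8)
m[:, :225]=0;m[:,345:]=0;m[:110]=0;m[235:]=0
m=cv2.morphologyEx(m,cv2.MORPH_CLOSE,np.ones((15,15)))
c=max(cv2.findContours(m,cv2.RETR_EXTERNAL,cv2.CHAIN_APPROX_NONE)[0],key=cv2.contourArea)[:,0]
from h import *
d=np.load("w1.npz"); p=dict(mtx=d["m"],T=d["T"])
W=ray("wrist",c,.02,p)[:,:2]
# fit circle with flat
from scipy.optimize import least_squares
def sd(q):
    v=W-q[:2]; n=np.array([np.cos(q[2]),np.sin(q[2])])
    return np.maximum(np.linalg.norm(v,axis=1)-.045,v@n-.034)
s=least_squares(sd,[.527,.043,-1.75],loss="soft_l1",f_scale=.001)
print(s.x,np.degrees(s.x[2]),np.abs(s.fun).mean(),np.sqrt((s.fun**2).mean()))
print("stud top",ray("wrist",[(253.5,173)],.036,p))
n=ray("wrist",[(201,34.5),(373,34.5),(356,250.5),(209,250.5)],.008,p)[:,:2]; print(n.round(4),n.mean(0))
dx=n[0]+n[1]-n[2]-n[3];dy=n[0]+n[3]-n[1]-n[2];print(np.degrees(np.arctan2(dx[1],dx[0])),np.degrees(np.arctan2(-dy[0],dy[1])),np.linalg.norm(dx)/2,np.linalg.norm(dy)/2)
```

```text
[ 0.52910736  0.04456606 -1.795316  ] -102.86402990377876 0.003085368369606516 0.0034780212791954016
stud top [[0.53702144 0.0714184  0.036     ]]
[[ 0.6596  0.0803]
 [ 0.6163 -0.0597]
 [ 0.4207 -0.0024]
 [ 0.4653  0.1418]] [0.54048552 0.04000429]
-16.940436937960488 -17.185099252158405 0.2038155524080973 0.14875743106211986
```

View pics/w1c.png

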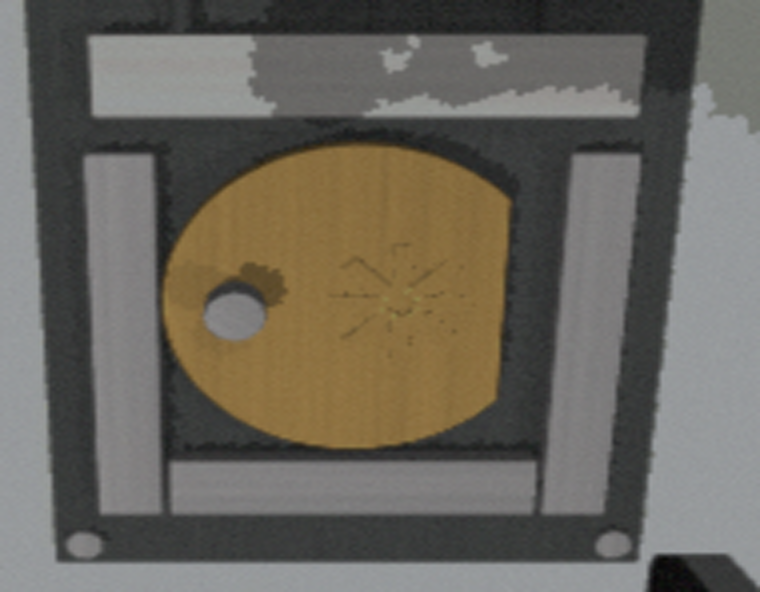

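Run:
```python
from h import *
from scipy.optimize import least_squares
d=np.load("w1.npz"); p=dict(mtx=d["m"],T=d["T"])
g=lambda L:np.array(L)/[4,3.2]+[195,75]
A=ray("wrist",g([(163,297),(187,216),(250,166),(355,143),(430,155),(180,370),(250,428),(355,447),(430,434)]),.02,p)[:,:2]
F=ray("wrist",g([(511,200),(497,398),(504,300)]),.02,p)[:,:2]
S=ray("wrist",g([(236,316)]),.036,p)[0,:2]
f=lambda q:np.r_[np.linalg.norm(A-q[:2],axis=1)-.045,(F-q[:2])@[np.cos(q[2]),np.sin(q[2])]-.034]
s=least_squares(f,[.527,.043,-1.75]);q=s.x;print(q,np.degrees(q[2]),(s.fun*1e3).round(1))
n=q[:2]-S;print("stud",S,np.linalg.norm(n),np.degrees(np.arctan2(n[1],n[0])))
yaw=np.radians(-17);ex=np.array([np.cos(yaw),np.sin(yaw)]);ey=np.array([-ex[1],ex[0]])
for nm,uv,z in(("stop top edge",[(170,460),(535,460)],.017),("bar near edge",[(92,116),(640,116)],.02),("railL inner",[(157,154),(164,514)],.017),("railR inner",[(571,154),(543,514)],.017)):
    P=ray("wrist",g(uv),z,p)[:,:2]-q[:2]; print(nm,np.c_[P@ex,P@ey].round(4))
```

```text
[ 0.52830639  0.04522041 -1.86960428] -107.12043446440296 [-1.   0.5  0.5 -0.2 -0.6  0.3  0.4 -0.4 -0.4  0.2  0.2  0.2]
stud [0.53624821 0.07120227] 0.02716853425597069 -106.99670495905731
stop top edge [[-0.0499  0.0435]
 [-0.0501 -0.0449]]
bar near edge [[ 0.0522  0.0584]
 [ 0.0518 -0.0611]]
railL inner [[ 0.0416  0.0447]
 [-0.0677  0.0453]]
railR inner [[ 0.0413 -0.0474]
 [-0.068  -0.0479]]
```

Request:
{"fn": "drive_tool", "kwargs": {
  "series": [0,-0.08,0,0,0,0,0.4,0,0,0.9,0,0,0,0.4,0,0,0.9,0,0,0,0.4,0,0,0.9,0,0,0,0.4,0,0,0.9,0,0,0,0.4,0,0,0.9,0,0,0,0.4,0,0,0.9,0,0,0,0.4,0,0,0.4,0,0,0,0.4,0,0,0,0,0,0,0.4]
}}

```text
time_s: 7.45
position: [0.5357, 0.0716, 0.208]
orientation: [3.14, 0.003, -0.299]
ft_force: [0.3, -0.3, 0.0]
width: 0.401
```

Run:
```python
from h import *
o=r.get_obs(); print({k:np.round(o[k],4) for k in('time_s','position','orientation','ft_force','width')})
a=r.capture("wrist");cv2.imwrite("pics/w2.png",cv2.resize(a,None,fx=1.5,fy=1.5))
```

```text
{'time_s': np.float64(7.45), 'position': array([0.5357, 0.0716, 0.208 ]), 'orientation': array([ 3.1404,  0.0034, -0.2991]), 'ft_force': array([ 0.2885, -0.2899,  0.0221]), 'width': np.float64(0.4005)}
```

View pics/w2.png

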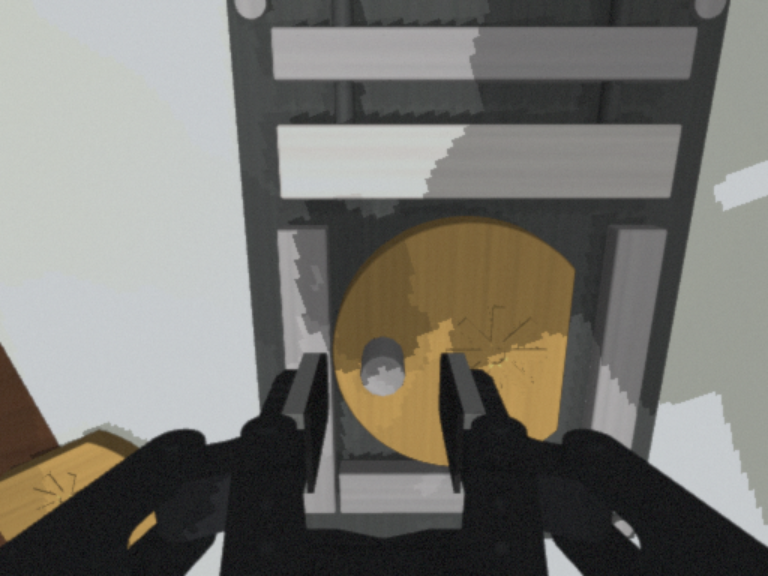

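The stud (382,375 in the enlarged view) sits midway between the pads at 326 and 442. I'll check its fore-aft position by projection.

Run:
```python
from h import *
from scipy.spatial.transform import Rotation as R
o=r.get_obs();p=r.camera_params("wrist")
Rt=R.from_euler("xyz",o["orientation"]).as_matrix()
L=[(0,0,.208-.036),(.011,.017,.168),(-.011,.017,.168),(.011,.017,.171)]
print((proj(np.array(L)@Rt.T+o["position"],p)*1.5).round(0))
print("stud top centre px (382,378)->",ray("wrist",[(382/1.5,379/1.5)],.036,p), o["position"])
```

```text
[[384. 381.]
 [442. 353.]
 [440. 419.]
 [441. 349.]]
stud top centre px (382,378)-> [[0.536218   0.07219038 0.036     ]] [0.53638956 0.07160259 0.20949943]
```

Request:
{"fn": "drive_tool", "kwargs": {
  "series": [0,0,0.3,0,0,0,0.4,0,0,0.24,0,0,0,0.4,0,0,0,0,0,0,0.4,0,0,0,0,0,0,0.2]
}}

```text
time_s: 7.9
position: [0.5365, 0.0715, 0.1964]
orientation: [-3.142, -0.0, -0.299]
ft_force: [0.0, 0.3, -0.2]
width: 0.245
```

Request:
{"fn": "drive_tool", "kwargs": {
  "series": [0,0,0,0,0,0,0,0,0,0,0,0,0,0,0,0,0,0,0,0,0,0,0,0,0,0,0,0]
}}

```text
time_s: 8.3
position: [0.5366, 0.0715, 0.1967]
orientation: [-3.141, -0.001, -0.299]
ft_force: [-1.6, -0.5, 3.4]
width: 0.132
```

Run:
```python
from h import *
a=r.capture("wrist");cv2.imwrite("pics/w3.png",cv2.resize(a,None,fx=1.5,fy=1.5))
o=r.get_obs(); print({k:np.round(o[k],4) for k in('time_s','position','orientation','ft_force','wrist_torque','width')})
```

```text
{'time_s': np.float64(8.35), 'position': array([0.5366, 0.0715, 0.1967]), 'orientation': array([-3.1415e+00, -6.0000e-04, -2.9940e-01]), 'ft_force': array([-1.2234,  0.6109,  4.5899]), 'wrist_torque': array([-0.0413,  0.2636,  0.0285]), 'width': np.float64(0.1272)}
```

View pics/w3.png

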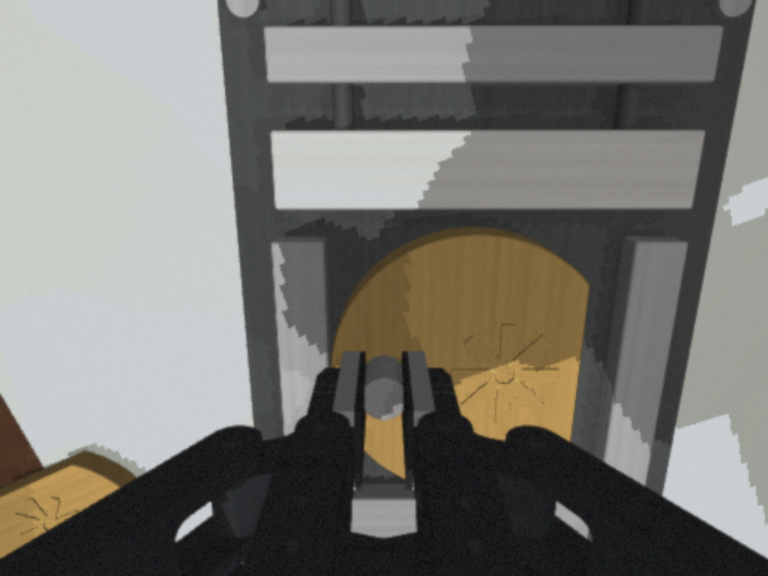

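Request:
{"fn": "drive_tool", "kwargs": {
  "series": [0,0,0,0,0,0,0,0,0,-0.02,0,0,0,0,0,0,0,0,0,0,0]
}}

```text
time_s: 8.65
position: [0.5365, 0.0715, 0.1967]
orientation: [-3.141, -0.001, -0.299]
ft_force: [0.4, 0.4, 2.1]
width: 0.128
```

Request:
{"fn": "drive_tool", "kwargs": {
  "series": [0,0.05,-0.01,0,0,0,0,-0.0586,0.0015,0,0,0,-0.6,0,-0.0586,0.0015,0,0,0,-0.6,0,-0.0586,0.0015,0,0,0,-0.6,0,-0.0586,0.0015,0,0,0,-0.6,0,-0.0586,0.0015,0,0,0,-0.6,0,0,0,0,0,0,0,0]
}}

```text
time_s: 9.35
position: [0.5286, 0.0715, 0.1967]
orientation: [3.142, 0.0, -0.038]
ft_force: [-0.6, -0.8, 0.0]
width: 0.127
```

Run:
```python
from h import *
a=r.capture("wrist");cv2.imwrite("pics/w4.png",cv2.resize(a,None,fx=1.5,fy=1.5))
o=r.get_obs(); print({k:np.round(o[k],4) for k in('time_s','position','orientation','ft_force','wrist_torque','width')})
```

```text
{'time_s': np.float64(9.4), 'position': array([0.5286, 0.0715, 0.1967]), 'orientation': array([ 3.1415e+00,  5.0000e-04, -3.8500e-02]), 'ft_force': array([0.3648, 0.4487, 1.041 ]), 'wrist_torque': array([-0.0173,  0.0676,  0.0848]), 'width': np.float64(0.1255)}
```

View pics/w4.png

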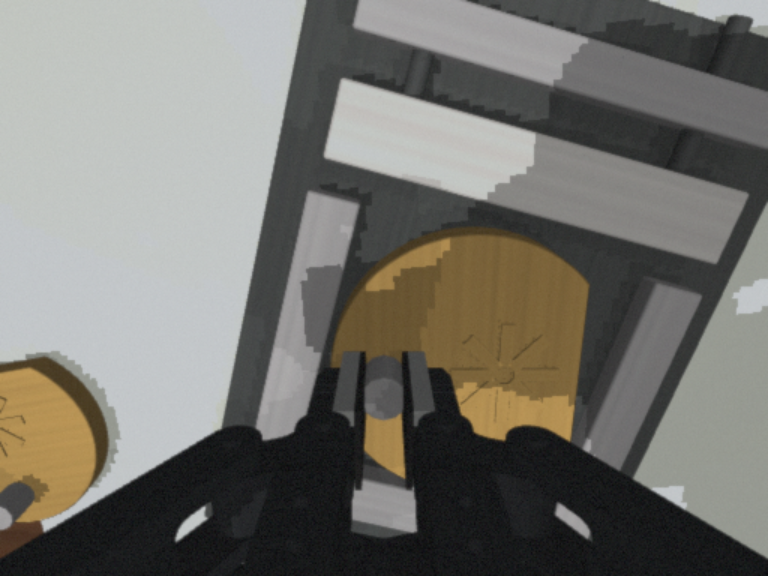

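The die turns with the gripper: the flat is still at right in the wrist view and the nest has rotated 15°. I'll carry on with the turn.

Request:
{"fn": "drive_tool", "kwargs": {
  "series": [-0.0586,0.0015,0,0,0,-0.6,0,-0.0586,0.0015,0,0,0,-0.6,0,-0.0586,0.0015,0,0,0,-0.6,0,-0.0586,0.0015,0,0,0,-0.6,0,-0.0586,0.0015,0,0,0,-0.6,0,-0.0586,0.0015,0,0,0,-0.6,0,-0.0586,0.0015,0,0,0,-0.6,0,-0.0586,0.0015,0,0,0,-0.6,0,-0.0586,0.0015,0,0,0,-0.6,0,-0.0586,0.0015,0,0,0,-0.6,0]
}}

```text
time_s: 10.4
position: [0.5146, 0.0683, 0.1967]
orientation: [-3.141, 0.0, 0.487]
ft_force: [-0.0, -0.1, 0.3]
width: 0.126
```

Request:
{"fn": "drive_tool", "kwargs": {
  "series": [-0.0586,0.0015,0,0,0,-0.6,0,-0.0586,0.0015,0,0,0,-0.6,0,-0.0586,0.0015,0,0,0,-0.6,0,-0.0586,0.0015,0,0,0,-0.6,0,-0.0586,0.0015,0,0,0,-0.6,0,-0.0586,0.0015,0,0,0,-0.6,0,-0.0586,0.0015,0,0,0,-0.6,0,-0.0586,0.0015,0,0,0,-0.6,0,-0.0586,0.0015,0,0,0,-0.6,0,-0.0586,0.0015,0,0,0,-0.6,0]
}}

```text
time_s: 11.4
position: [0.504, 0.0584, 0.1967]
orientation: [-3.141, 0.0, 1.01]
ft_force: [-0.0, -0.0, 0.8]
width: 0.13
```

Request:
{"fn": "drive_tool", "kwargs": {
  "series": [-0.0586,0.0015,0,0,0,-0.6,0,-0.0586,0.0015,0,0,0,-0.6,0,-0.0586,0.0015,0,0,0,-0.6,0,-0.0586,0.0015,0,0,0,-0.6,0,-0.0586,0.0015,0,0,0,-0.6,0,0,0,0,0,0,0,0]
}}

```text
time_s: 12.0
position: [0.5009, 0.0518, 0.1968]
orientation: [-3.141, 0.0, 1.27]
ft_force: [-0.5, -0.7, 1.1]
width: 0.126
```

Run:
```python
from h import *
p=r.camera_params("wrist");np.savez("w5.npz",m=p["mtx"],T=p["T"])
a=r.capture("wrist");cv2.imwrite("pics/w5.png",cv2.resize(a,None,fx=1.5,fy=1.5))
t=r.capture("top");cv2.imwrite("pics/t5.png",cv2.resize(t[140:260,190:310],None,fx=5,fy=5,interpolation=cv2.INTER_CUBIC))
o=r.get_obs(); print({k:np.round(o[k],4) for k in('time_s','position','orientation','ft_force','wrist_torque','width','joint_positions')})
```

```text
{'time_s': np.float64(12.1), 'position': array([0.5009, 0.0518, 0.1968]), 'orientation': array([-3.1412e+00,  3.0000e-04,  1.2698e+00]), 'ft_force': array([-0.4691, -0.3765, -0.3481]), 'wrist_torque': array([-0.0885,  0.0042, -0.0033]), 'width': np.float64(0.1311), 'joint_positions': array([-3.5000e-03,  3.3300e-02,  2.1278e+00, -2.0000e-04,  9.8100e-01,
        2.9760e-01])}
```

View pics/w5.png

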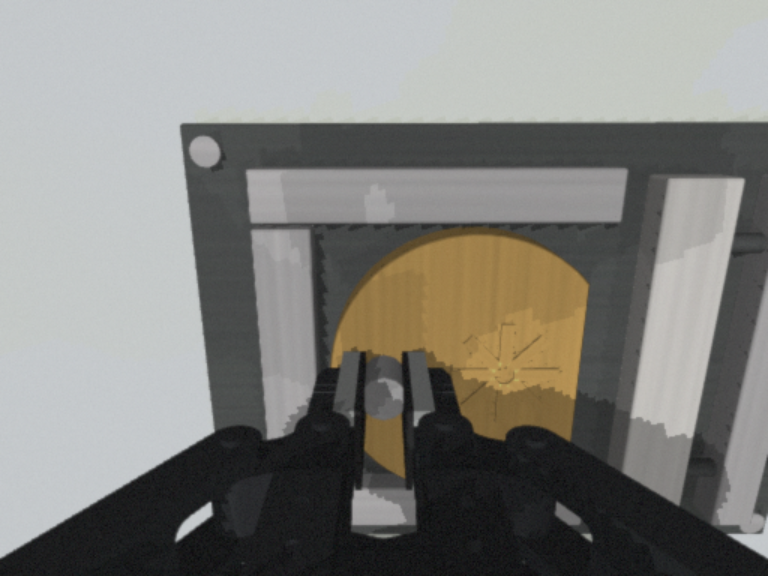

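Run:
```python
from h import *
d=np.load("w5.npz"); p=dict(mtx=d["m"],T=d["T"])
a=cv2.imread("pics/w5.png");cv2.imwrite("pics/w5c.png",cv2.resize(a[150:520,480:768],None,fx=2,fy=1.6,interpolation=cv2.INTER_CUBIC))
```

```text
(no output)
```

View pics/w5c.png

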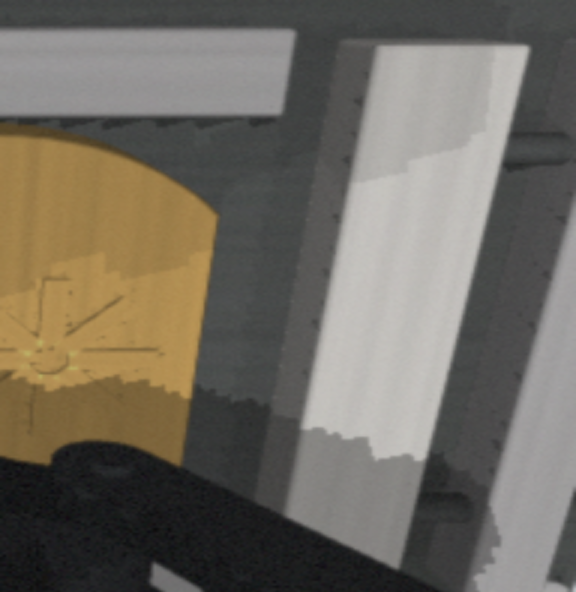

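Run:
```python
from h import *
d=np.load("w5.npz"); p=dict(mtx=d["m"],T=d["T"])
g=lambda L:(np.array(L)/[2,1.6]+[480,150])/1.5
B=ray("wrist",g([(377,45),(344,215),(287,512)]),.02,p)[:,:2]; F=ray("wrist",g([(218,216),(205,306),(181,462)]),.02,p)[:,:2]
an=lambda P:np.degrees(np.arctan2(P[0,1]-P[2,1],P[0,0]-P[2,0]))-90
y=np.radians(-17);ex=np.array([np.cos(y),np.sin(y)])
print(an(B),an(F),(B@ex).round(4),(F@ex).round(4), r.get_obs()["position"][:2]@ex)
```

```text
-16.91919690637235 -17.126114496673367 [0.5438 0.5439 0.544 ] [0.5251 0.5252 0.525 ] 0.4638925527025379
```

The gap is about 18.7 mm and the flat is parallel to the bar within 0.2°. I'll slide 15 mm while gripping, then feel for the bar.

Request:
{"fn": "drive_tool", "kwargs": {
  "series": [0,0.1,0,0,0,-0.04,0,0,0.1,0,0,0,0,0,0,0.1,0,0,0,0,0,0,0.1,0,0,0,0,0,0,0.1,0,0,0,0,0,0,0.1,0,0,0,0,0,0,0,0,0,0,0,0]
}}

```text
time_s: 12.8
position: [0.5157, 0.0473, 0.1968]
orientation: [3.141, 0.0, 1.275]
ft_force: [0.3, -0.1, -2.1]
width: 0.129
```

Run:
```python
from h import *
p=r.camera_params("wrist");np.savez("w6.npz",m=p["mtx"],T=p["T"])
a=r.capture("wrist");cv2.imwrite("pics/w6.png",cv2.resize(a[80:384,200:512],None,fx=2.4,fy=1.9,interpolation=cv2.INTER_CUBIC))
o=r.get_obs(); print({k:np.round(o[k],4) for k in('time_s','position','orientation','ft_force','wrist_torque','width')})
```

```text
{'time_s': np.float64(12.85), 'position': array([0.5156, 0.0474, 0.1968]), 'orientation': array([3.141 , 0.    , 1.2747]), 'ft_force': array([ 0.4857,  0.0222, -2.6049]), 'wrist_torque': array([-0.0498, -0.1214, -0.0009]), 'width': np.float64(0.129)}
```

View pics/w6.png

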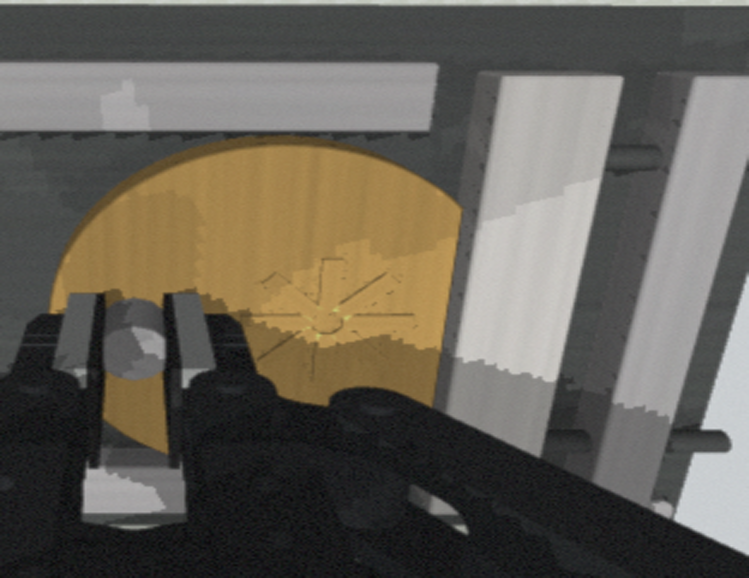

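Request:
{"fn": "drive_tool", "kwargs": {
  "series": [0,0,0.02,0,0,0,0,0,0,0,0,0,0,0.16,0,0,0,0,0,0,0.25,0,0,0,0,0,0,0.25,0,0,0,0,0,0,0.25]
}}

```text
time_s: 13.35
position: [0.5155, 0.0475, 0.1967]
orientation: [3.141, -0.0, 1.275]
ft_force: [0.6, -0.2, -0.1]
width: 0.251
```

Request:
{"fn": "drive_tool", "kwargs": {
  "series": [0,0.04,0,0,0,0,0.25,0,0.04,0,0,0,0,0.25,0,0.04,0,0,0,0,0.25,0,0.04,0,0,0,0,0.25,0,0,0,0,0,0,0.25]
}}

```text
time_s: 13.85
position: [0.5193, 0.0463, 0.1965]
orientation: [-3.141, 0.0, 1.275]
ft_force: [-0.5, 0.5, -0.3]
width: 0.247
```

Run:
```python
from h import *
a=r.capture("wrist");cv2.imwrite("pics/w7.png",cv2.resize(a[80:384,200:512],None,fx=2.4,fy=1.9,interpolation=cv2.INTER_CUBIC))
o=r.get_obs(); print({k:np.round(o[k],4) for k in('time_s','position','orientation','ft_force','wrist_torque','width')})
```

```text
{'time_s': np.float64(13.9), 'position': array([0.5193, 0.0463, 0.1965]), 'orientation': array([-3.1415,  0.    ,  1.2748]), 'ft_force': array([-0.1431,  0.4934, -0.0255]), 'wrist_torque': array([-0.0503,  0.0166,  0.0025]), 'width': np.float64(0.2492)}
```

View pics/w7.png

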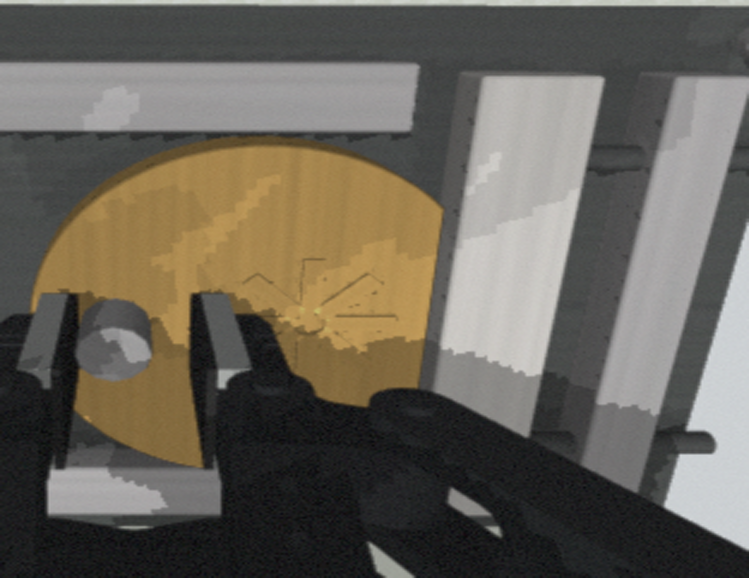

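Request:
{"fn": "drive_tool", "kwargs": {
  "series": [0,0.03,0,0,0,0,0.25,0,0.03,0,0,0,0,0.25,0,0.03,0,0,0,0,0.25,0,0,0,0,0,0,0.25]
}}

```text
time_s: 14.3
position: [0.5214, 0.0457, 0.1964]
orientation: [-3.141, 0.0, 1.275]
ft_force: [-1.2, -0.1, 0.2]
width: 0.246
```

Request:
{"fn": "drive_tool", "kwargs": {
  "series": [0,0.02,0,0,0,0,0.25,0,0.02,0,0,0,0,0.25,0,0,0,0,0,0,0.25]
}}

```text
time_s: 14.6
position: [0.5221, 0.0454, 0.1963]
orientation: [-3.141, 0.0, 1.275]
ft_force: [-3.0, 1.4, 1.7]
width: 0.252
```

Request:
{"fn": "drive_tool", "kwargs": {
  "series": [0,0.02,0,0,0,0,0.25,0,0,0,0,0,0,0.25]
}}

```text
time_s: 14.8
position: [0.5224, 0.0454, 0.1963]
orientation: [-3.14, 0.0, 1.275]
ft_force: [-4.9, 1.1, 3.4]
width: 0.25
```

Run:
```python
from h import *
a=r.capture("wrist");cv2.imwrite("pics/w8.png",cv2.resize(a[80:384,200:512],None,fx=2.4,fy=1.9,interpolation=cv2.INTER_CUBIC))
o=r.get_obs(); print({k:np.round(o[k],4) for k in('time_s','position','orientation','ft_force','wrist_torque','width')})
```

```text
{'time_s': np.float64(14.85), 'position': array([0.5224, 0.0454, 0.1963]), 'orientation': array([-3.1396e+00,  1.0000e-04,  1.2748e+00]), 'ft_force': array([-4.3235,  1.9879,  3.0006]), 'wrist_torque': array([0.3637, 0.7477, 0.0148]), 'width': np.float64(0.2474)}
```

View pics/w8.png

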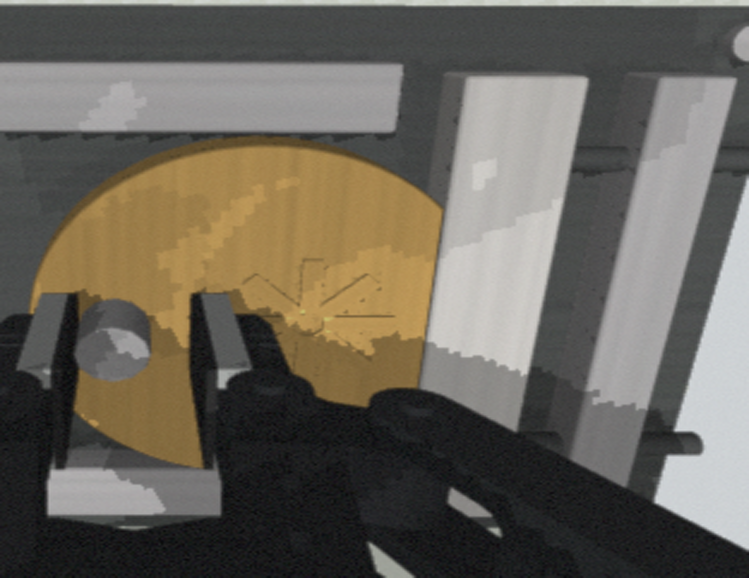

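The flat now closes against the bar face and the force is about 4.8 N. I'll build it up to about 10 N.

Request:
{"fn": "drive_tool", "kwargs": {
  "series": [0,0.02,0,0,0,0,0.25,0,0.01,0,0,0,0,0.25,0,0,0,0,0,0,0.25]
}}

```text
time_s: 15.15
position: [0.5228, 0.0453, 0.1963]
orientation: [-3.138, 0.0, 1.275]
ft_force: [-6.6, 3.3, 4.9]
width: 0.252
```

Run:
```python
from h import *
o=r.get_obs(); print({k:np.round(o[k],4) for k in('time_s','position','orientation','ft_force','wrist_torque','width')})
```

```text
{'time_s': np.float64(15.15), 'position': array([0.5228, 0.0453, 0.1963]), 'orientation': array([-3.1379e+00,  2.0000e-04,  1.2747e+00]), 'ft_force': array([-6.5726,  3.271 ,  4.9212]), 'wrist_torque': array([ 0.4984,  1.1783, -0.016 ]), 'width': np.float64(0.2523)}
```

Request:
{"fn": "drive_tool", "kwargs": {
  "series": [0,0.02,0,0,0,0,0.25,0,0.015,0,0,0,0,0.25,0,0,0,0,0,0,0.25]
}}

```text
time_s: 15.45
position: [0.5232, 0.0452, 0.1962]
orientation: [-3.136, 0.0, 1.275]
ft_force: [-9.0, 3.8, 7.4]
width: 0.246
```

Request:
{"fn": "drive_tool", "kwargs": {
  "series": [0,0.01,0,0,0,0,0.25,0,0,0,0,0,0,0.25,0,0,0,0,0,0,0.25]
}}

```text
time_s: 15.75
position: [0.5234, 0.0452, 0.1962]
orientation: [-3.135, 0.0, 1.275]
ft_force: [-10.4, 4.6, 7.5]
width: 0.25
```

Request:
{"fn": "drive_tool", "kwargs": {
  "series": [0,0,0,0,0,0,0.25,0,0,0,0,0,0,0.25,0,0,0,0,0,0,0.25,0,0,0,0,0,0,0.25,0,0,0,0,0,0,0.25]
}}

```text
time_s: 16.25
position: [0.5234, 0.0452, 0.1962]
orientation: [-3.135, 0.0, 1.275]
ft_force: [-9.9, 3.3, 7.0]
width: 0.252
```

Request:
{"fn": "drive_tool", "kwargs": {
  "series": [0,0,0,0,0,0,0.25,0,0,0,0,0,0,0.25,0,0,0,0,0,0,0.25,0,0,0,0,0,0,0.25,0,0,0,0,0,0,0.25]
}}

```text
time_s: 16.75
position: [0.5233, 0.0452, 0.1962]
orientation: [-3.135, 0.0, 1.275]
ft_force: [-8.8, 4.8, 7.5]
width: 0.253
```

Request:
{"fn": "drive_tool", "kwargs": {
  "series": [0,-0.03,0,0,0,0,0.25,0,-0.04,0,0,0,0,0.25,0,-0.04,0,0,0,0,0.25,0,-0.04,0,0,0,0,0.25,0,-0.04,0,0,0,0,0.25,0,0,0,0,0,0,0.25]
}}

```text
time_s: 17.35
position: [0.5203, 0.0459, 0.1967]
orientation: [3.14, -0.0, 1.275]
ft_force: [-0.6, 0.6, 0.8]
width: 0.248
```

Run:
```python
from h import *
a=r.capture("wrist");cv2.imwrite("pics/w9.png",cv2.resize(a[80:384,200:512],None,fx=2.4,fy=1.9,interpolation=cv2.INTER_CUBIC))
o=r.get_obs(); print({k:np.round(o[k],4) for k in('time_s','position','orientation','ft_force','wrist_torque','width')})
```

```text
{'time_s': np.float64(17.4), 'position': array([0.5203, 0.0459, 0.1967]), 'orientation': array([ 3.1406e+00, -1.0000e-04,  1.2748e+00]), 'ft_force': array([-0.51  ,  0.4802,  0.1211]), 'wrist_torque': array([-0.0036,  0.0059,  0.0237]), 'width': np.float64(0.252)}
```

View pics/w9.png

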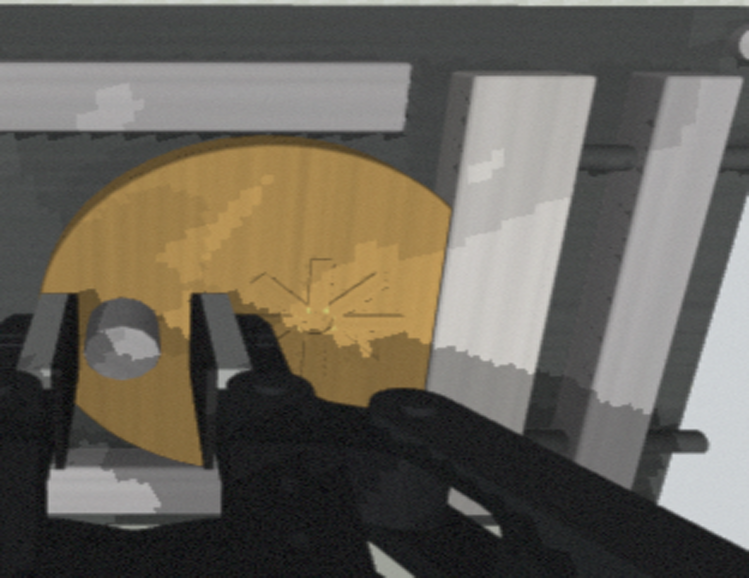

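The pads are clear of the stud and the flat is still on the bar. I'll centre the gripper and lift away.

Request:
{"fn": "drive_tool", "kwargs": {
  "series": [0,-0.05,0,0,0,0,0.25,0,0,-0.2,0,0,0,0.3,0,0,-0.4,0,0,0,0.4,0,0,-1,0,0,0,0.6,0,0,-1,0,0,0,1,0,0,-1,0,0,0,1,0,0,-1,0,0,0,1,0,0,-1,0,0,0,1,0,0,0,0,0,0,1,0,0,0,0,0,0,1]
}}

```text
time_s: 18.4
position: [0.5189, 0.0464, 0.3376]
orientation: [3.139, -0.001, 1.275]
ft_force: [-0.2, 0.1, -0.1]
width: 0.999
```

Run:
```python
from h import *
p=r.camera_params("wrist");np.savez("w10.npz",m=p["mtx"],T=p["T"])
a=r.capture("wrist");cv2.imwrite("pics/w10.png",a); cv2.imwrite("pics/w10c.png",cv2.resize(a[100:270,200:400],None,fx=4,fy=3.5,interpolation=cv2.INTER_CUBIC))
t=r.capture("top");cv2.imwrite("pics/t10.png",t)
o=r.get_obs(); print({k:np.round(o[k],4) for k in('time_s','position','orientation','ft_force','width')})
```

```text
{'time_s': np.float64(18.5), 'position': array([0.5184, 0.0464, 0.3354]), 'orientation': array([-3.1398e+00,  5.0000e-04,  1.2748e+00]), 'ft_force': array([ 0.4276, -0.1534, -0.8841]), 'width': np.float64(1.0015)}
```

View pics/w10c.png

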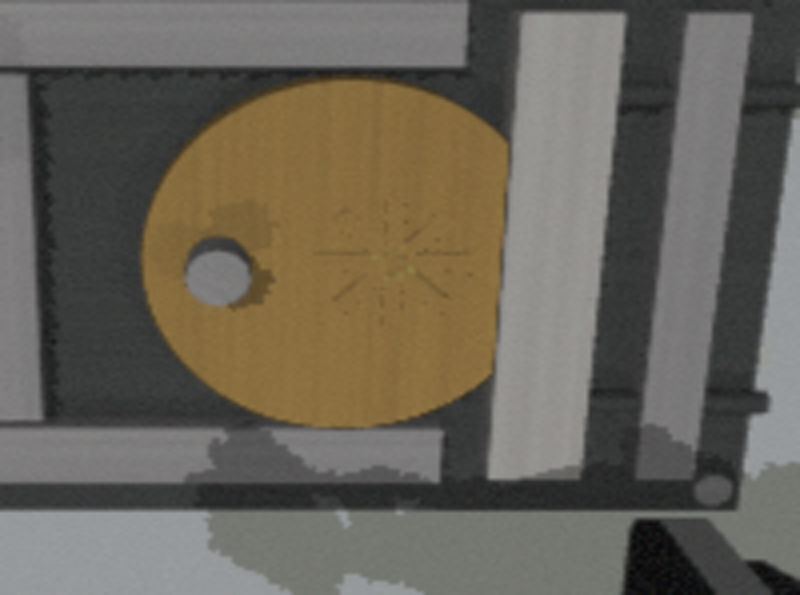

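View pics/t10.png

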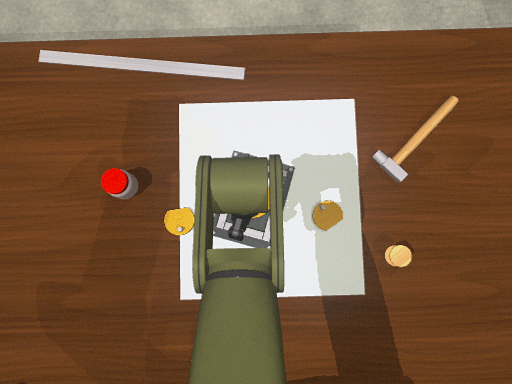

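The flat's ends (508,145) and (494,373) in the crop both lie on the bar's edge, with no dark gap between them. In the top picture the jar, spool and hammer are where they were. I'll hand it in.

Run:
```python
from station import r
print(r.sign_off())
```

```text
the job is handed in; nothing more can be done
None
```

The die is turned with its flat lying flush along the alignment bar, and I handed the job in at about 18.5 s. No verdict was reported.

- **Turn and slide:** I gripped the large die low on its stud and turned it about 90° in the nest. I then slid it to about 4 mm from the bar and opened the jaws slightly.
- **Press:** I pushed the stud with the rear finger alone so the flat could square itself to the bar. The wrist sensor read about 10–11 N horizontally over the one-second hold, and the highest reading was 11.4 N.
- **Release:** I backed off until the force was near zero, then lifted clear.

**Last checks:**
- In the wrist picture after lifting, both ends of the flat lie on the bar's edge with no visible gap.
- In the top picture the jar, spool and hammer are where they were.

**What the checks don't show cleanly:**
- While pressing there was also about 7 N of vertical force, with the finger pushing down on the die. It may have been friction on the stud or the fingertip touching the die's top. The die showed no sign of tipping.
- During the gripped slide the tool carried up to 2.6 N of the die's weight. That is less than its 5.4 N, so it should not have lifted.

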